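# Close the toner jar after refilling

## Task

The refilling is over: lift the orange funnel out of the white jar's neck and stand it in the steel cup, keeping it upright all the way. Then set the black screw cap squarely on the neck so that none of its white lines is at the red arrow, turn it backward (counter-clockwise from above) until a line comes to the arrow and the cap drops into the thread starts, and screw it forward, about a third of a turn, until it is tight, flush on the rim. Let go of everything and leave the other things on the bench as they are.

Things in the scene. Friction and masses are not known exactly. Their poses are not given: they have to be found in the camera images.
- jar: White toner jar fixed upright in a blue bench clamp (base 100 x 140 mm, jaws 70 mm high, black knob to 96 mm on its +y side). Origin on the jar's axis at bench level, z up, x towards the red arrow. Body 84 mm diameter to 95 mm height, shoulder to 54 mm diameter at 116 mm, neck 41 mm outside, 33 mm bore, rim at 150 mm.
- jar_mouth (a point): Centre of the mouth at the rim, 150 mm high; axes as the jar's. The neck has a right-hand thread, 51 mm over it, with three starts 120 degrees apart, its top 3 mm below the rim, 22.5 mm rise per turn. Forward (tightening) is clockwise from above. A cap resting on the threads rises 1 mm per 16 degrees turned backward, then drops 7.5 mm when a white line reaches the arrow.
- jar_arrow (a point): The red arrow on the jar's shoulder, 34 mm from the axis, 106 mm high. The drop comes with a cap line from 2 degrees before the arrow to exactly on it. Forward of the drop the cap sinks 1 mm per 16 degrees, meets the rim at about 90 degrees and is tight at 114 to 124, when the next line is about at the arrow.
- cap: Black ribbed screw cap with three white lines, lying open side down: 63 mm diameter, 29 mm high, 55 to 90 g. Origin at the centre of its open underside, z up through the flat top, x through the first line. Opening 54 mm wide, 23.5 mm deep; inside, under each line, a thread lug reaching in to 22.4 mm from the axis, its underside 8 mm above the cap's underside.
- cap_line0 (a point): Outer end of a white line on the cap's top, on the cap's x axis, 30 mm out, 29 mm above its underside. The cap's underside is below the jar's rim by: 10.4 mm resting on the threads with a line just at the arrow, 1 mm more for each 16 degrees the line is clockwise of it; about 17.5 mm after the drop; 23.5 mm home.
- cap_line1 (a point): The same for the line 120 degrees counter-clockwise of it.
- cap_line2 (a point): The same for the line 240 degrees counter-clockwise of it.
- funnel: Orange filling funnel, 70 to 120 g, standing in the jar's neck. Origin at the centre of the stem's lower end, z up, x towards the grip tab. Stem 25 mm diameter up to 38 mm, cone to 92 mm diameter at 66 mm, rim at 82 mm, open inside. Its origin is 41 mm below the jar's rim; standing fully in the cup, 16 mm above the cup's foot.
- funnel_tab (a point): Point in the funnel's solid grip tab, 62 mm out from its axis, 80 mm above its origin. The tab stands outward from 44 to 80 mm from the axis, is 10 mm thick across, and reaches from 64 to 90 mm above the origin.
- cup: Empty straight steel cup, 80 mm outside and 74 mm inside diameter, 75 mm high, 0.5 kg, loose. Origin at the centre of its foot. The funnel's stem goes in and its cone rests on the rim.
- gear: Bystander: white nylon gear lying flat, 73 mm diameter, 14 mm thick with a hub to 24 mm. Origin centre of underside.
- cyan_bottle: Bystander: closed blue toner bottle, 59 mm diameter, 98 mm tall. Origin centre of foot.
- spirit_bottle: Bystander: white cleaning spirit bottle with a red nozzle, 58 mm diameter, 160 mm tall. Origin centre of foot.
- scanner: Bystander: dark laser scanner unit with a yellow label, 115 x 130 x 44 mm. Origin centre of underside.
- screwdriver: Bystander: red-handled screwdriver lying on the bench, 180 mm long along its x, 26 mm thick. Origin at mid length, underside.
- circuit_board: Bystander: green circuit board, 90 x 130 mm, parts to 20 mm. Origin centre of underside.
Mind the look-alikes: they are no part of the job. Several things look just like the cap: the one meant starts farthest to the robot's left.

How it is judged:
By the outcome, as a careful person would: the job done as asked, in the order asked, and still so for the second after the job is handed in, with the robot touching nothing.
It also fails if it takes over 72 s, if anything falls off the work surface, if the arm or the gripper's body presses on something with over 40 N, if the wrist force passes 120 N, or if a joint passes its speed limit or range.

## Robot

A 6-joint arm with a two-finger parallel gripper is mounted at the origin on the work surface. World frame = base frame: x ahead of the robot, y to its left, z up, the work surface at z = 0. Lengths are in m, angles in rad, forces in N, time in s.
With the tool pointing down it reaches from about 0.35 to 0.925 m from the base axis. Payload 6.4 kg.
Tool frame: the origin (TCP) lies between the finger pads; the fingertips stand 8 mm ahead of it and the grasp point (between the pads) lies 11 mm behind it (r.tips_ahead is the distance from the TCP to the fingertips, in m); z points along the fingers, y is the line along which they close (so a half turn about z gives the same grasp; the last joint's range is limited). The gripper opens to 85 mm and grips with 20 to 120 N. Pads are 22 mm wide; open, the fingers measure 114 mm over their backs; the gripper's body (76 mm by 85 mm) begins 54 mm behind the grasp point. The pads swing forward as they close: fully open they stand 13 mm farther back than shut.
Start: joints at [-1.435, 0.245, 1.558, -0, 1.339, -0.174], TCP at [0.198, -0.619, 0.239] pointing down, gripper open.
Joint ranges: [-3.13, 3.13], [-1.02, 2.26], [0.13, 2.54], [-0.95, 4.09], [0.21, 2.88], [-2.74, 2.74]. Speed limits (rad/s): [2.57, 2.57, 3.14, 3.14, 3.14, 3.14].

## Interface

Orientations are given as a unit quaternion [w, x, y, z].
In Python, from workcell import get_obs, cams, job, r gives the robot as it stands. The module is installed in compiled form; this text tells all that it offers.
- The arm moves only by the tool carry_out, never from a script. Its argument "increments" is a list of rows, each an object with "hand": the opening, from -1 (shut) to 1 (fully open); "offset": the shift along the tool's x, y, z in mm, a list of three; "spin": the turn about the tool's z in degrees. A call has 1 to 8 rows; each row shifts and turns the commanded pose from where the row before left it, along the tool's axes as they then stand; what a row does not reach is not made up. A row lasts 1/8 s, in which the tool goes at most 62.5 mm and 10.7 degrees, less where a joint would pass 70% of its speed; a pose out of reach is approached as far as the arm can. A call is refused whole if a number of a shift passes 62.5 or a number of a turn 10.7, either way. A call with a gripper value outside its range is refused whole. The fingers move at their own pace and stop on an object; "grip_force" is the grip in N (left out, the last holds). Time passes only in rows, so rows that do not move let the fingers close. It gives the time, the measured TCP pose, the force, the opening and the grip force at its end, in the units of the state.
- get_obs(): the state, without advancing time (a new reading comes with each control period).
- cams.grab_frame(name): name is "scene" or "top"; returns the picture (384x512x3 uint8, red, green, blue); there is no depth.
- cams.camera_params(name): a dict with "fx", "fy", "cx", "cy" (pixels), "R" (3x3) and "t" (3): a world point X has camera coordinates R X + t. Camera axes: x right, y down, z forward; pixel columns grow to the right and rows downward; lengths in m; the calibration is good to about 2 mm. A picture is of the moment at which its call begins. camera_params takes no time and is no camera call.
- job.job_done(): hands the job in; it is judged then, once.
The state is a dict: "time": time; "joints": joint angles; "joint_velocities": joint speeds; "effort": joint torques, N m; "position": TCP position; "ee_rot": TCP orientation; "ft_force": force on the tool from outside, world axes, zero at the start; "ft_torque": the same for the moment, N m; "gripper_width": opening from 0.0 (shut) to 1.0 (fully open); "grip_force": force on a finger pad.
Only numpy, scipy, OpenCV 4.12 (cv2) and the standard library are available. Lean on these libraries where they do the work, as an engineer would, in place of code of your own. Each camera call takes 0.05 s, during which the arm holds its last target. There are 200 camera calls.

## Working session

There is one attempt and no reset: what is moved stays moved. The work goes in short steps, Python scripts to look and compute and a tool call to move; the robot and the scene stay as the last step left them, time stands still between calls to the robot, and variables do not carry over. Pictures are saved under pics/ and viewed, at most 10 in all, crops included, and the job is handed in when it is done.

Besides the shell and the picture viewer there is one more tool, called after "Call:" in YAML: its name, and indented under it one key for each argument. carry_out: Moves the arm, as the interface text tells. Its arguments: {"type":"object","properties":{"increments":{"type":"array","items":{"type":"object","properties":{"hand":{"type":"number"},"offset":{"type":"array","items":{"type":"number"}},"spin":{"type":"number"}}}},"grip_force":{"type":"number"}},"required":["increments"]}

```bash
mkdir -p pics; python3 - <<'E'
from workcell import get_obs, cams
import cv2,numpy as np
for n in("scene","top"):
    im=cams.grab_frame(n); cv2.imwrite(f"pics/{n}0.png",im[:,:,::-1]); p=cams.camera_params(n)
    print(n,{k:np.round(v,4).tolist() for k,v in p.items()}, (-np.array(p['R']).T@np.array(p['t'])).round(3))
o=get_obs(); print(o)
a=cv2.imread("pics/scene0.png");b=cv2.imread("pics/top0.png")
E
```

```text
scene {'fx': 476.8812, 'fy': 476.8812, 'cx': 262.2327, 'cy': 192.8751, 'R': [[-0.1936, 0.9811, -0.0051], [0.8248, 0.16, -0.5423], [-0.5312, -0.1092, -0.8401]], 't': [0.0556, -0.3673, 1.6601]} [1.196 0.185 1.196]
top {'fx': 430.9571, 'fy': 430.9571, 'cx': 246.2728, 'cy': 190.9081, 'R': [[0.017, -0.9997, 0.0193], [-0.9948, -0.0188, -0.0999], [0.1002, -0.0176, -0.9948]], 't': [0.0496, 0.5454, 1.2918]} [0.412 0.083 1.339]
{'time': 0.1, 'joints': array([-1.43511631e+00,  2.45768617e-01,  1.55888088e+00, -3.33045977e-06,
        1.33869048e+00, -1.74148077e-01]), 'joint_velocities': array([ 0.00124837, -0.00175822, -0.00265415,  0.00038826, -0.00099224,
        0.00050611]), 'effort': array([ 3.44220780e-05, -4.30672467e+01, -3.27127755e+01, -1.20297309e-04,
        2.82331748e-03,  2.23491872e-05]), 'position': array([ 0.19809083, -0.61857567,  0.23828094]), 'ee_rot': array([-8.73529990e-04,  9.88024360e-01,  1.54295497e-01,  1.51830340e-05]), 'ft_force': array([ 0.51280538, -0.34084052,  0.15290766]), 'ft_torque': array([-0.00536124, -0.01432334,  0.03247699]), 'grip_force': 0.0, 'gripper_width': 1.002087398285443}
```

View pics/scene0.png

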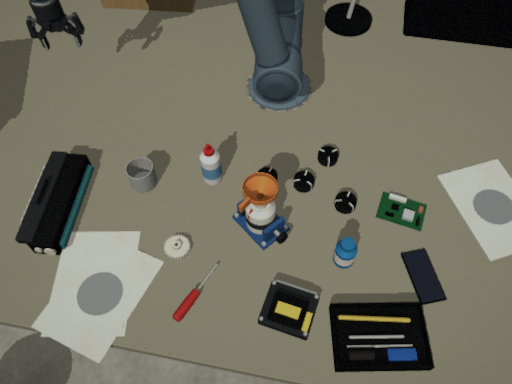

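View pics/top0.png

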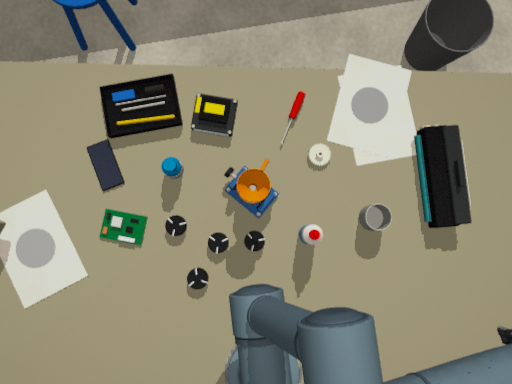

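Top view: cap look-alikes at (176,226), (219,243), (255,241) and (198,279). In the scene view they are at (345,202), (304,181), (267,176) and (328,156). The robot's left (+y) is image-left in the top view, so the one meant is (176,226) top, (345,202) scene. The funnel is at (254,186), with its tab at (265,163), and the cup is at (376,217).

```bash
cat > h.py <<'E'
import numpy as np,cv2
from workcell import get_obs,cams,job,r
def proj(n,X):
    p=cams.camera_params(n); c=np.array(p['R'])@np.array(X)+np.array(p['t'])
    return np.array([p['fx']*c[0]/c[2]+p['cx'],p['fy']*c[1]/c[2]+p['cy']])
def ray(n,uv):
    p=cams.camera_params(n);R=np.array(p['R']);o=-R.T@np.array(p['t'])
    d=R.T@np.array([(uv[0]-p['cx'])/p['fx'],(uv[1]-p['cy'])/p['fy'],1]);return o,d/np.linalg.norm(d)
def plane(n,uv,z):
    o,d=ray(n,uv);return o+d*(z-o[2])/d[2]
def tri(a,b):
    A=np.zeros((3,3));B=np.zeros(3)
    for n,uv in(("top",a),("scene",b)):
        o,d=ray(n,uv);M=np.eye(3)-np.outer(d,d);A+=M;B+=M@o
    return np.linalg.solve(A,B)
def blobs(mask,mina=8):
    n,l,s,c=cv2.connectedComponentsWithStats(mask.astype(np.uint8))
    return [(s[i].tolist(),c[i].round(1).tolist()) for i in range(1,n) if s[i,4]>=mina]
def warp(n,c,z,half=.05,px=400):
    "metric orthophoto of plane z around c; right=-y, up=+x"
    q=[(half,half),(half,-half),(-half,-half),(-half,half)]
    src=np.float32([proj(n,[c[0]+a,c[1]+b,z]) for a,b in q])
    H=cv2.getPerspectiveTransform(src,np.float32([[0,0],[px,0],[px,px],[0,px]]))
    return H
E
python3 - <<'E'
from h import *
T=cv2.imread("pics/top0.png");S=cv2.imread("pics/scene0.png")
def crop(im,u,v,h=25,px=400): return cv2.resize(im[v-h:v+h,u-h:u+h],(px,px),interpolation=cv2.INTER_CUBIC)
a=np.hstack([crop(T,176,226,15,300),crop(T,254,186,40,300)]);b=np.hstack([crop(S,345,202,15,300),crop(S,262,205,45,300)])
cv2.imwrite("pics/c1.png",np.vstack([a,b]))
for n,im,u,v in(("top",T,254,186),("scene",S,260,195)):
    h=cv2.cvtColor(im,cv2.COLOR_BGR2HSV); m=(h[...,0]>5)&(h[...,0]<18)&(h[...,1]>170)&(h[...,2]>110)
    print(n,"orange",[x for x in blobs(m,30)])
    g=cv2.cvtColor(im,cv2.COLOR_BGR2GRAY); print(n,"dark",[x for x in blobs(g<45,80) if x[0][4]<500])
    m=((h[...,0]<5)|(h[...,0]>174))&(h[...,1]>150)&(h[...,2]>90); print("red",blobs(m,3))
h=cv2.cvtColor(T,cv2.COLOR_BGR2HSV);
e=cv2.Canny(T,60,150)[195:240,350:400]; y,x=np.nonzero(e); print("cup edges",cv2.minEnclosingCircle(np.c_[x+350,y+195].astype(np.float32)))
for k in((176,226),(219,243),(255,241),(198,279)): print(plane("top",k,.029).round(3))
print("cup",plane("top",(376,217),.05).round(3))
E
```

```text
top orange [([236, 169, 34, 31, 681], [253.5, 182.4])]
top dark [([427, 0, 29, 29, 311], [438.2, 9.3]), ([453, 159, 12, 36, 219], [456.9, 176.6]), ([166, 216, 20, 20, 256], [175.5, 225.3]), ([245, 231, 19, 20, 247], [253.9, 240.8]), ([208, 233, 20, 20, 243], [217.7, 242.5]), ([188, 268, 20, 21, 261], [197.4, 278.2]), ([498, 329, 14, 15, 151], [505.5, 335.9])]
red [([289, 92, 16, 27, 192], [296.6, 104.8]), ([309, 230, 11, 10, 84], [314.1, 234.4])]
scene orange [([239, 172, 39, 40, 639], [257.7, 190.8])]
scene dark [([263, 92, 32, 10, 82], [280.0, 97.6]), ([318, 146, 20, 20, 268], [327.4, 155.7]), ([258, 167, 19, 13, 94], [269.0, 171.4]), ([294, 171, 20, 21, 295], [303.2, 181.1]), ([335, 192, 22, 22, 312], [344.9, 202.2]), ([246, 215, 33, 15, 81], [261.5, 224.0]), ([276, 226, 13, 17, 121], [281.6, 234.5])]
red [([204, 144, 10, 12, 88], [208.2, 149.9]), ([250, 210, 2, 2, 3], [250.7, 210.7]), ([173, 289, 27, 32, 319], [185.7, 304.8])]
cup edges ((371.30950927734375, 223.6904754638672), 22.369312286376953)
[0.434 0.27  0.029]
[0.385 0.139 0.029]
[0.393 0.031 0.029]
[0.277 0.199 0.029]
cup [ 0.471 -0.331  0.05 ]
```

View pics/c1.png

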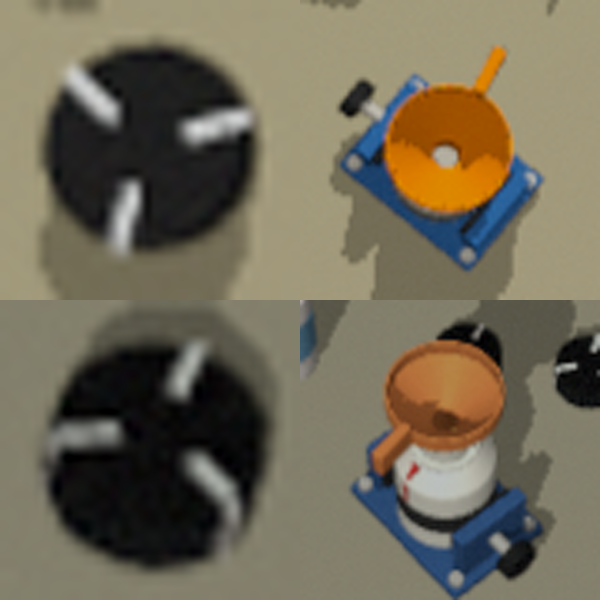

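The crop confirms the cap at top (175.6,225.2), with lines at about 46°, -74° and 166°. The funnel tab points to about -28°, and the red arrow is at scene (250.6,211).

```bash
python3 - <<'E'
from h import *
print("tips",r.tips_ahead)
f=tri((253.3,185.1),(260.2,188.2)); print("funnel rim tri",f.round(4), plane("top",(253.3,185.1),.191).round(4),plane("scene",(260.2,188.2),.191).round(4))
t=plane("top",(264.3,164.3),.2);print("tab",t.round(4))
c=plane("top",(253.3,185.1),.191)
print("tabyaw",np.degrees(np.arctan2(*(t-c)[[1,0]])))
a=plane("scene",(250.5,210.8),.106);print("arrow",a.round(4),np.degrees(np.arctan2(*(a-c)[[1,0]])),np.linalg.norm((a-c)[:2]))
print("cap",plane("top",(175.6,225.2),.025).round(4),plane("scene",(344.9,202.2),.02).round(4))
# cup: bright/gray rim by top orthophoto crop
T=cv2.imread("pics/top0.png")
S=cv2.imread("pics/scene0.png")
a=cv2.resize(T[195:240,350:400],None,fx=8,fy=8,interpolation=3);b=cv2.resize(S[150:200,117:167],None,fx=8,fy=8,interpolation=3)
b=b[:360];cv2.imwrite("pics/c2.png",np.hstack([a,b]))
E
```

```text
tips 0.008
funnel rim tri [0.5442 0.045  0.1858] [0.5439 0.0438 0.191 ] [0.5474 0.0471 0.191 ]
tab [0.5994 0.0155 0.2   ]
tabyaw -26.983009159689292
arrow [0.568  0.0242 0.106 ] -38.99342376475093 0.031077687919172918
cap [0.4361 0.2718 0.025 ] [0.4381 0.2738 0.02  ]
```

View pics/c2.png

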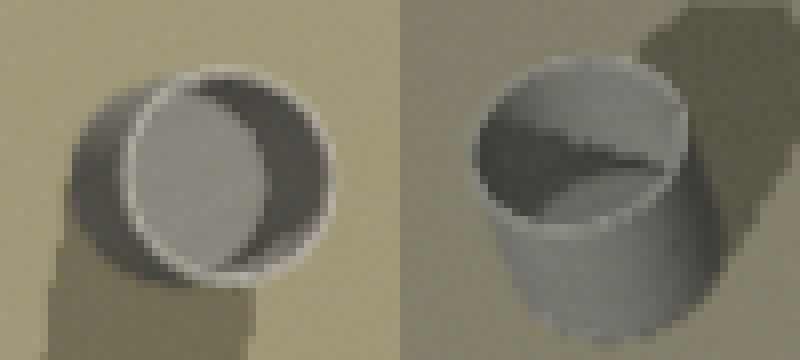

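Call:
carry_out:
  increments:
    - {"hand": 1, "offset": [0, 0, -4], "spin": 9.1}
    - {"hand": 1, "offset": [0, 0, -4], "spin": 9.1}
    - {"hand": 1, "offset": [0, 0, -4], "spin": 9.1}
    - {"hand": 1, "offset": [0, 0, -4], "spin": 9.1}
    - {"hand": 1, "offset": [0, 0, -4], "spin": 9.1}
    - {"hand": 1, "offset": [4, -50, 0], "spin": 0}
    - {"hand": 1, "offset": [4, -50, 0], "spin": 0}
    - {"hand": 1, "offset": [4, -50, 0], "spin": 0}

```text
time: 1.1
position: [0.2791, -0.4903, 0.2587]
ee_rot: [-0.0, 0.971, -0.24, -0.0]
ft_force: [0.5, -0.6, -0.1]
gripper_width: 0.999
grip_force: 0.0
```

Call:
carry_out:
  increments:
    - {"hand": 1, "offset": [4, -55, 0], "spin": 0}
    - {"hand": 1, "offset": [4, -55, 0], "spin": 0}
    - {"hand": 1, "offset": [4, -55, 0], "spin": 0}
    - {"hand": 1, "offset": [4, -55, 0], "spin": 0}
    - {"hand": 1, "offset": [4, -55, 0], "spin": 0}
    - {"hand": 1, "offset": [4, -55, 0], "spin": 0}
    - {"hand": 1, "offset": [4, -55, 0], "spin": 0}
    - {"hand": 1, "offset": [4, -55, 0], "spin": 0}

```text
time: 2.1
position: [0.5123, -0.1156, 0.259]
ee_rot: [-0.0, 0.971, -0.24, -0.0]
ft_force: [0.4, -0.9, 0.6]
gripper_width: 1.007
grip_force: 0.0
```

```bash
cat >> h.py <<'E'
def yaw(o): 
    w,x,y,z=o['ee_rot']; return np.degrees(2*np.arctan2(y,x))
def to(xy,yw,z,n=None):
    "print remaining spin, then tool-frame shift (mm) after the spin"
    o=get_obs();p=o['position'];s=(yaw(o)-yw+180)%360-180;a=np.radians(yw)
    d=np.array(xy)-p[:2]
    print("t",round(o['time'],2),"pos",p.round(4),"yaw",round(yaw(o),1),"j6",round(np.degrees(o['joints'][5])),"F",o['ft_force'].round(1),"w",round(o['gripper_width'],3),"g",round(o['grip_force']))
    print("  spin",round(s,1),"shift",(1000*np.array([d@[np.cos(a),np.sin(a)],d@[np.sin(a),-np.cos(a)],p[2]-z])).round(1))
E
python3 - <<'E'
from h import *
to((.599,.016),-28,.178)
ct=plane("top",(378.0,216.5),.075);cs=plane("scene",(139.0,167.75),.075);print("cup",ct.round(4),cs.round(4))
im=cams.grab_frame("scene");cv2.imwrite("pics/s2.png",cv2.resize(im[120:270,180:340,::-1],None,fx=3.7,fy=3.7,interpolation=3))
E
```

```text
t 2.1 pos [ 0.5123 -0.1156  0.259 ] yaw -27.7 j6 93 F [ 0.4 -0.9  0.6] w 1.007 g 0
  spin 0.3 shift [  14.8 -156.9   81. ]
cup [ 0.4711 -0.3293  0.075 ] [ 0.4698 -0.3279  0.075 ]
```

View pics/s2.png

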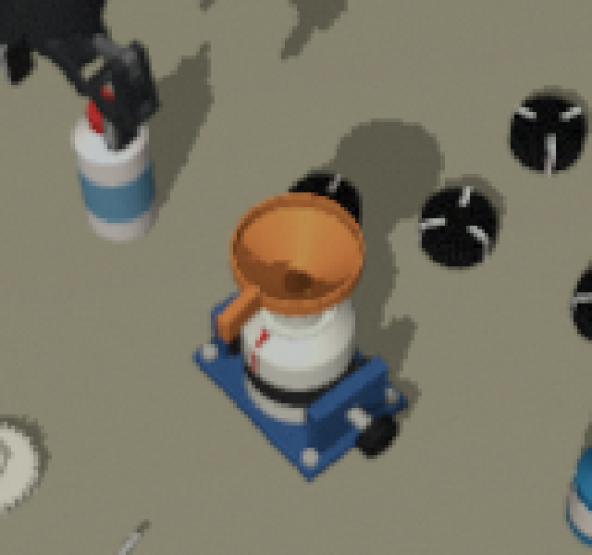

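Call:
carry_out:
  increments:
    - {"hand": 1, "offset": [5, -52, 0], "spin": 0.3}
    - {"hand": 1, "offset": [5, -52, 0], "spin": 0}
    - {"hand": 1, "offset": [5, -53, 0], "spin": 0}
    - {"hand": 0.4, "offset": [0, 0, 0], "spin": 0}
    - {"hand": 0.4, "offset": [0, 0, 30], "spin": 0}
    - {"hand": 0.4, "offset": [0, 0, 0], "spin": 0}

```text
time: 2.9
position: [0.5965, 0.0139, 0.2263]
ee_rot: [0.0, 0.97, -0.243, -0.003]
ft_force: [-0.1, 0.6, -0.3]
gripper_width: 0.699
grip_force: 0.0
```

```bash
python3 - <<'E'
from h import *
to((.599,.016),-28,.176)
im=cams.grab_frame("scene");im2=cams.grab_frame("top")
a=cv2.resize(im[150:220,220:290,::-1],(400,400),interpolation=3);b=cv2.resize(im2[145:215,220:290,::-1],(400,400),interpolation=3)
cv2.imwrite("pics/s3.png",np.hstack([a,b]))
E
```

```text
t 2.9 pos [0.5965 0.0139 0.2263] yaw -28.1 j6 109 F [-0.1  0.6 -0.3] w 0.699 g 0
  spin -0.1 shift [ 1.2 -3.  50.3]
```

View pics/s3.png

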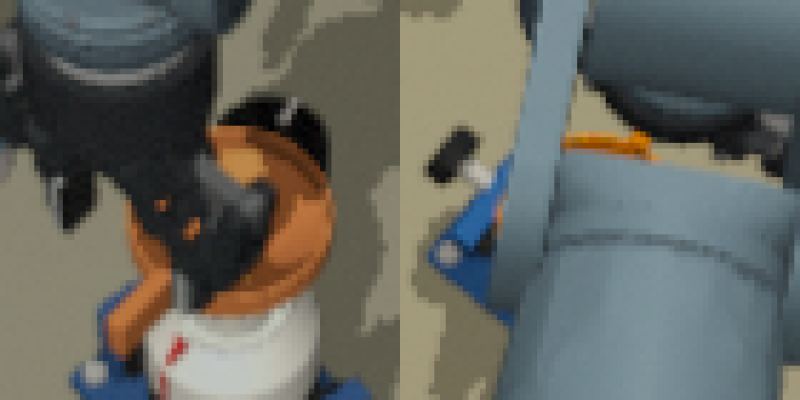

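The open fingers straddle the tab (scene crop, tab at (140,315)), so I'll descend and grip.

Call:
carry_out:
  increments:
    - {"hand": 0.4, "offset": [1, -2, 0], "spin": 0}
    - {"hand": 0.4, "offset": [0, 0, 25], "spin": 0}
    - {"hand": 0.4, "offset": [0, 0, 25], "spin": 0}
    - {"hand": 0.4, "offset": [0, 0, 0], "spin": 0}

```text
time: 3.5
position: [0.5995, 0.0155, 0.1781]
ee_rot: [0.0, 0.97, -0.242, -0.002]
ft_force: [-0.8, 0.7, -0.2]
gripper_width: 0.699
grip_force: 0.0
```

Call:
carry_out:
  increments:
    - {"hand": -1, "offset": [0, 0, 0], "spin": 0}
    - {"hand": -1, "offset": [0, 0, 0], "spin": 0}
    - {"hand": -1, "offset": [0, 0, 0], "spin": 0}
    - {"hand": -1, "offset": [0, 0, 0], "spin": 0}
  grip_force: 80

```text
time: 4.0
position: [0.6008, 0.0149, 0.1804]
ee_rot: [0.001, 0.97, -0.242, 0.001]
ft_force: [-1.4, -3.0, 4.8]
gripper_width: 0.102
grip_force: 78.6
```

Call:
carry_out:
  increments:
    - {"hand": -1, "offset": [0, 0, -5], "spin": 0}
    - {"hand": -1, "offset": [0, 0, -15], "spin": 0}
    - {"hand": -1, "offset": [0, 0, -20], "spin": 0}
    - {"hand": -1, "offset": [0, 0, -20], "spin": 0}
    - {"hand": -1, "offset": [0, 0, -20], "spin": 0}
    - {"hand": -1, "offset": [0, 0, -20], "spin": 0}
    - {"hand": -1, "offset": [0, 0, 0], "spin": 0}

```text
time: 4.88
position: [0.6015, 0.0154, 0.282]
ee_rot: [-0.0, 0.97, -0.242, 0.002]
ft_force: [-0.2, 0.2, -1.1]
gripper_width: 0.102
grip_force: 78.0
```

```bash
python3 - <<'E'
from h import *
to((.4705+.062*np.cos(np.radians(-28)),-.3287+.062*np.sin(np.radians(-28))),-28,.28)
im=cams.grab_frame("scene");im2=cams.grab_frame("top")
a=cv2.resize(im[130:230,210:310,::-1],(400,400),interpolation=3);b=cv2.resize(im2[145:215,220:290,::-1],(400,400),interpolation=3)
cv2.imwrite("pics/s4.png",np.hstack([a,b]))
E
```

```text
t 4.88 pos [0.6015 0.0154 0.282 ] yaw -28.1 j6 109 F [-0.2  0.2 -1.1] w 0.102 g 78
  spin -0.1 shift [107.8 365.3   2. ]
```

View pics/s4.png

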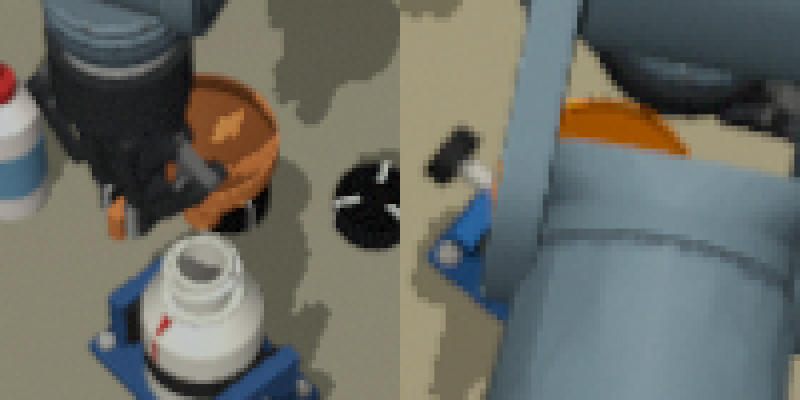

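The jar mouth is clear and the funnel is held upright. Next I'll carry it to the cup.

Call:
carry_out:
  increments:
    - {"hand": -1, "offset": [7, 23, 0], "spin": 0}
    - {"hand": -1, "offset": [13, 45, 0], "spin": 0}
    - {"hand": -1, "offset": [15, 50, 0], "spin": 0}
    - {"hand": -1, "offset": [15, 50, 0], "spin": 0}
    - {"hand": -1, "offset": [15, 50, 0], "spin": 0}
    - {"hand": -1, "offset": [15, 50, 0], "spin": 0}
    - {"hand": -1, "offset": [15, 50, 0], "spin": 0}
    - {"hand": -1, "offset": [10, 34, 0], "spin": 0}

```text
time: 5.98
position: [0.5264, -0.3463, 0.2775]
ee_rot: [-0.001, 0.97, -0.243, -0.001]
ft_force: [0.4, 0.5, -1.4]
gripper_width: 0.098
grip_force: 78.0
```

Call:
carry_out:
  increments:
    - {"hand": -1, "offset": [3, 13, 0], "spin": 0}
    - {"hand": -1, "offset": [0, 0, 10], "spin": 0}
    - {"hand": -1, "offset": [0, 0, 30], "spin": 0}
    - {"hand": -1, "offset": [0, 0, 30], "spin": 0}
    - {"hand": -1, "offset": [0, 0, 20], "spin": 0}
    - {"hand": -1, "offset": [0, 0, 0], "spin": 0}
    - {"hand": -1, "offset": [0, 0, 0], "spin": 0}

```text
time: 6.85
position: [0.5249, -0.3575, 0.1905]
ee_rot: [0.0, 0.97, -0.242, 0.001]
ft_force: [0.5, 0.2, -0.2]
gripper_width: 0.103
grip_force: 78.0
```

```bash
python3 - <<'E'
from h import *
to((.526,-.3585),-28,.09)
im=cams.grab_frame("scene");im2=cams.grab_frame("top")
a=cv2.resize(im[120:220,90:190,::-1],(400,400),interpolation=3);b=cv2.resize(im2[160:260,320:420,::-1],(400,400),interpolation=3)
cv2.imwrite("pics/s5.png",np.hstack([a,b]))
E
```

```text
t 6.85 pos [ 0.5249 -0.3575  0.1905] yaw -28.0 j6 74 F [ 0.5  0.2 -0.2] w 0.103 g 78
  spin -0.0 shift [  1.5   0.4 100.5]
```

View pics/s5.png

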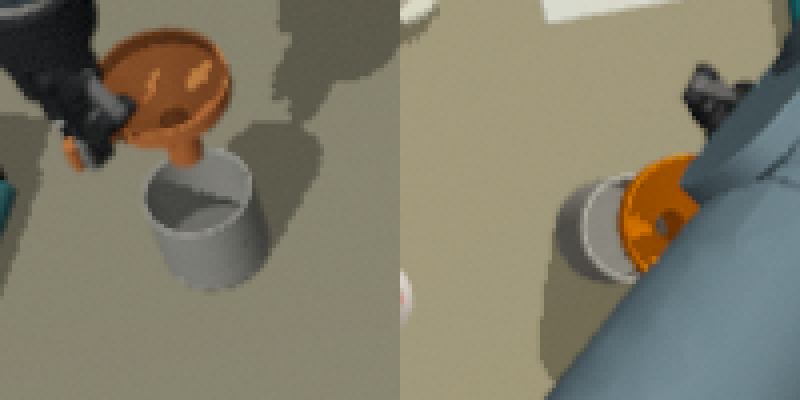

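```bash
python3 - <<'E'
from h import *
print(plane("top",(386.3,216),.157).round(4),plane("scene",(131.0,140.5),.201).round(4),"cup .4705 -.3287")
for z in (.12,.14,.157):print(plane("scene",(135.6,160.5),z).round(4)) # stem bottom
print("mouth",plane("scene",(260.0,194.5),.15).round(4))
E
```

```text
[ 0.4691 -0.3256  0.157 ] [ 0.4697 -0.3211  0.201 ] cup .4705 -.3287
[ 0.4768 -0.3251  0.12  ]
[ 0.4902 -0.3156  0.14  ]
[ 0.5015 -0.3075  0.157 ]
mouth [0.5404 0.0448 0.15  ]
```

Call:
carry_out:
  increments:
    - {"hand": -1, "offset": [1.2, 2.2, 10], "spin": 0}
    - {"hand": -1, "offset": [0, 0, 25], "spin": 0}
    - {"hand": -1, "offset": [0, 0, 25], "spin": 0}
    - {"hand": -1, "offset": [0, 0, 20], "spin": 0}
    - {"hand": -1, "offset": [0, 0, 10], "spin": 0}
    - {"hand": -1, "offset": [0, 0, 0], "spin": 0}
    - {"hand": -1, "offset": [0, 0, 0], "spin": 0}

```text
time: 7.82
position: [0.5248, -0.3605, 0.1004]
ee_rot: [0.0, 0.97, -0.242, 0.001]
ft_force: [0.8, -0.1, -0.8]
gripper_width: 0.098
grip_force: 78.0
```

Call:
carry_out:
  increments:
    - {"hand": -1, "offset": [0, 0, 5], "spin": 0}
    - {"hand": -1, "offset": [0, 0, 4], "spin": 0}
    - {"hand": -1, "offset": [0, 0, 0], "spin": 0}

```text
time: 8.2
position: [0.5243, -0.36, 0.0904]
ee_rot: [0.0, 0.97, -0.242, 0.0]
ft_force: [-0.3, -0.1, -0.2]
gripper_width: 0.105
grip_force: 78.3
```

Call:
carry_out:
  increments:
    - {"hand": -1, "offset": [0, 0, 2], "spin": 0}
    - {"hand": -1, "offset": [0, 0, 0], "spin": 0}

```text
time: 8.45
position: [0.5246, -0.3602, 0.0893]
ee_rot: [0.0, 0.97, -0.242, 0.0]
ft_force: [0.9, 0.7, 3.5]
gripper_width: 0.101
grip_force: 79.0
```

Call:
carry_out:
  increments:
    - {"hand": -1, "offset": [0, 0, 1.5], "spin": 0}
    - {"hand": -1, "offset": [0, 0, 0], "spin": 0}

```text
time: 8.7
position: [0.525, -0.3606, 0.0884]
ee_rot: [0.001, 0.97, -0.242, 0.001]
ft_force: [1.6, 0.5, 6.6]
gripper_width: 0.104
grip_force: 79.3
```

Call:
carry_out:
  increments:
    - {"hand": -0.6, "offset": [0, 0, 0], "spin": 0}
    - {"hand": -0.3, "offset": [0, 0, 0], "spin": 0}
    - {"hand": 0.2, "offset": [0, 0, 0], "spin": 0}
    - {"hand": 0.4, "offset": [0, 0, 0], "spin": 0}
    - {"hand": 0.4, "offset": [0, 0, -20], "spin": 0}
    - {"hand": 0.4, "offset": [0, 0, -50], "spin": 0}
    - {"hand": 0.4, "offset": [0, 0, -50], "spin": 0}
    - {"hand": 0.4, "offset": [0, 0, -50], "spin": 0}

```text
time: 9.7
position: [0.5242, -0.3599, 0.2602]
ee_rot: [0.001, 0.97, -0.242, 0.001]
ft_force: [0.6, -1.0, 0.5]
gripper_width: 0.697
grip_force: 0.0
```

```bash
python3 - <<'E'
from h import *
to((.437,.2725),0,.26)
im=cams.grab_frame("scene");im2=cams.grab_frame("top")
cv2.imwrite("pics/s6full.png",im[:,:,::-1]);cv2.imwrite("pics/t6full.png",im2[:,:,::-1])
a=cv2.resize(im[120:220,90:190,::-1],(400,400),interpolation=3);b=cv2.resize(im[160:260,210:310,::-1],(400,400),interpolation=3)
cv2.imwrite("pics/s6.png",np.hstack([a,b]))
E
```

```text
t 9.7 pos [ 0.5242 -0.3599  0.2602] yaw -28.0 j6 73 F [ 0.6 -1.   0.5] w 0.697 g 0
  spin -28.0 shift [-8.720e+01 -6.324e+02  2.000e-01]
```

View pics/s6.png

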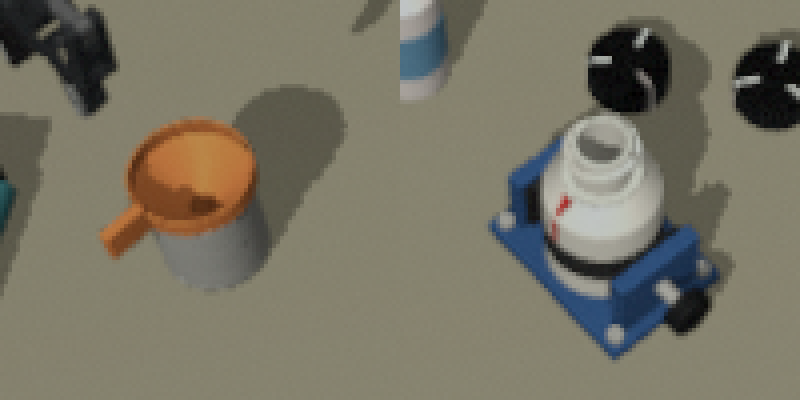

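The funnel stands upright in the cup (cup crop around (190,170)), and the jar mouth and red arrow are in full view. I'll measure the jar in both views.

```bash
python3 - <<'E'
from h import *
T=cv2.imread("pics/t6full.png");S=cv2.imread("pics/s6full.png")
u=np.round(proj("top",[.544,.0445,.15])).astype(int);v=np.round(proj("scene",[.544,.0445,.14])).astype(int)
print(u,v)
a=cv2.resize(T[u[1]-20:u[1]+20,u[0]-20:u[0]+20],(400,400),interpolation=3)
b=cv2.resize(S[v[1]-20:v[1]+20,v[0]-20:v[0]+20],(400,400),interpolation=3)
cv2.imwrite("pics/j.png",np.hstack([a,b]))
for n,im,c in(("top",T,u),("scene",S,v)):
    i=im.astype(int); m=np.zeros(i.shape[:2],bool); m[c[1]-25:c[1]+25,c[0]-25:c[0]+25]=1
    print(n,"red",blobs(m&(i[...,2]-i[...,1]>50)&(i[...,2]-i[...,0]>50),2))
E
```

```text
[253 187] [260 198]
top red [([258, 178, 4, 3, 7], [259.6, 179.0])]
scene red [([249, 209, 4, 5, 9], [250.3, 210.9]), ([248, 216, 1, 2, 2], [248.0, 216.5])]
```

View pics/j.png

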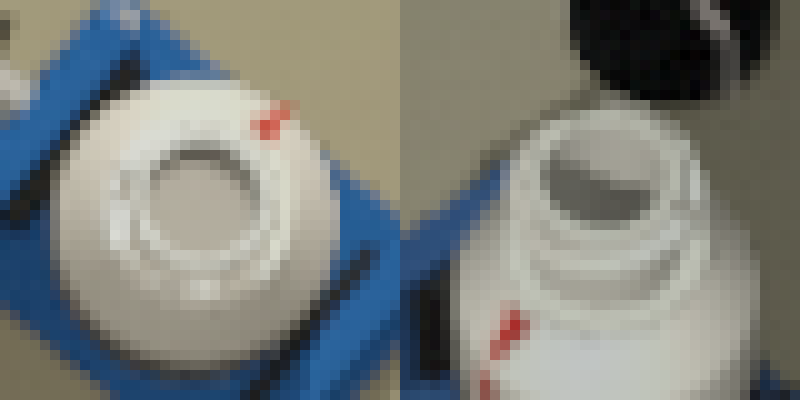

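Top: the bore centre is at (252.8,186.4) and the arrow at (259.6,179.0). Scene: the bore centre is at (259.9,194.7) and the arrow at (250.3,210.9).

```bash
python3 - <<'E'
from h import *
mt=plane("top",(252.8,186.4),.15);ms=plane("scene",(259.9,194.7),.15);print("mouth",mt.round(4),ms.round(4),tri((252.8,186.4),(259.9,194.7)).round(4))
for n,uv,m in(("top",(259.6,179.0),mt),("scene",(250.3,210.9),ms)):
    a=plane(n,uv,.106)-m; print(n,"arrow ang",np.degrees(np.arctan2(a[1],a[0])).round(1),np.hypot(*a[:2]).round(4))
T=cv2.imread("pics/t6full.png");S=cv2.imread("pics/s6full.png")
# cap: hull ellipse of dark disc + line blobs
for n,im,c in(("top",T,(176,225)),("scene",S,(345,202))):
    g=cv2.cvtColor(im,cv2.COLOR_BGR2GRAY);k=6
    x0,y0=c[0]-18,c[1]-18; big=cv2.resize(g[y0:y0+36,x0:x0+36],None,fx=k,fy=k,interpolation=3)
    m=(big<65).astype(np.uint8); L=max(cv2.findContours(m,0,1)[0],key=cv2.contourArea);h=cv2.convexHull(L)
    e=cv2.fitEllipse(h); ctr=np.array([(e[0][0]+.5)/k-.5+x0,(e[0][1]+.5)/k-.5+y0]);print(n,"ell",ctr.round(2),(np.array(e[1])/k).round(2))
    inside=cv2.drawContours(np.zeros_like(m),[h],-1,1,-1); P=plane(n,ctr,.024 if n=="top" else .016);print(" cap",P.round(4))
    tc=plane(n,ctr,.029) if n=="top" else None
    for s,q in blobs(inside.astype(bool)&(big>110),60):
        X=plane(n,((q[0]+.5)/k-.5+x0,(q[1]+.5)/k-.5+y0),.029)-P; print("  line",np.degrees(np.arctan2(X[1],X[0])).round(1),np.hypot(*X[:2]).round(4))
E
```

```text
mouth [0.5449 0.0437 0.15  ] [0.541  0.0447 0.15  ] [0.5442 0.0446 0.155 ]
top arrow ang -37.8 0.0339
scene arrow ang -37.4 0.0345
top ell [175.44 225.41] [21.11 21.3 ]
 cap [0.4355 0.2724 0.024 ]
  line 45.8 0.0226
  line -69.5 0.0212
  line 163.9 0.0211
scene ell [345.09 201.82] [23.1  23.86]
 cap [0.4341 0.2746 0.016 ]
  line 167.7 0.0215
  line -75.0 0.0219
  line 46.6 0.0247
```

Cap at about (0.435,0.273) with a line at -73.6°, arrow at -37.6° and mouth at about (0.544,0.044). So if I carry the cap over without turning it, the line sits 36° clockwise of the arrow. I'll grip at yaw 60°.

Call:
carry_out:
  increments:
    - {"hand": 1, "offset": [0, 0, 0], "spin": -9.8}
    - {"hand": 1, "offset": [0, 0, 0], "spin": -9.8}
    - {"hand": 1, "offset": [0, 0, 0], "spin": -9.8}
    - {"hand": 1, "offset": [0, 0, 0], "spin": -9.8}
    - {"hand": 1, "offset": [0, 0, 0], "spin": -9.8}
    - {"hand": 1, "offset": [0, 0, 0], "spin": -9.8}
    - {"hand": 1, "offset": [0, 0, 0], "spin": -9.8}
    - {"hand": 1, "offset": [0, 0, 0], "spin": -9.8}

```text
time: 10.8
position: [0.5242, -0.3598, 0.2575]
ee_rot: [0.0, 0.904, 0.428, 0.0]
ft_force: [-0.9, -1.0, -0.6]
gripper_width: 1.003
grip_force: 0.0
```

Call:
carry_out:
  increments:
    - {"hand": 1, "offset": [0, 0, 0], "spin": -9.6}
    - {"hand": 1, "offset": [45, -35, 0], "spin": 0}
    - {"hand": 1, "offset": [45, -35, 0], "spin": 0}
    - {"hand": 1, "offset": [45, -35, 0], "spin": 0}
    - {"hand": 1, "offset": [45, -35, 0], "spin": 0}
    - {"hand": 1, "offset": [45, -35, 0], "spin": 0}
    - {"hand": 1, "offset": [45, -35, 0], "spin": 0}
    - {"hand": 1, "offset": [45, -35, 0], "spin": 0}

```text
time: 11.8
position: [0.4693, 0.0372, 0.2577]
ee_rot: [0.0, 0.866, 0.499, 0.001]
ft_force: [0.9, 1.0, 0.9]
gripper_width: 0.997
grip_force: 0.0
```

Call:
carry_out:
  increments:
    - {"hand": 1, "offset": [45, -35, 0], "spin": 0}
    - {"hand": 1, "offset": [45, -35, 0], "spin": 0}
    - {"hand": 1, "offset": [45, -35, 0], "spin": 0}
    - {"hand": 1, "offset": [9, -9, 0], "spin": 0}
    - {"hand": 1, "offset": [0, 0, 60], "spin": 0}
    - {"hand": 1, "offset": [0, 0, 60], "spin": 0}
    - {"hand": 1, "offset": [0, 0, 60], "spin": 0}
    - {"hand": 1, "offset": [0, 0, 0], "spin": 0}

```text
time: 12.8
position: [0.4394, 0.2156, 0.0727]
ee_rot: [-0.002, 0.866, 0.499, -0.005]
ft_force: [-0.5, -0.7, 0.2]
gripper_width: 0.997
grip_force: 0.0
```

```bash
python3 -c "
from h import *
to((.435,.273),60,.012)"
```

```text
t 12.8 pos [0.4394 0.2156 0.0727] yaw 59.9 j6 43 F [-0.5 -0.7  0.2] w 0.997 g 0
  spin -0.1 shift [ 47.5 -32.5  60.7]
```

Call:
carry_out:
  increments:
    - {"hand": 1, "offset": [24, -16, 0], "spin": 0}
    - {"hand": 1, "offset": [24, -16, 0], "spin": 0}
    - {"hand": 1, "offset": [0, 0, 0], "spin": 0}
    - {"hand": 1, "offset": [0, 0, 0], "spin": 0}

```text
time: 13.3
position: [0.441, 0.2746, 0.079]
ee_rot: [0.0, 0.866, 0.5, 0.002]
ft_force: [-0.5, -0.1, 0.6]
gripper_width: 1.0
grip_force: 0.0
```

```bash
python3 -c "
from h import *
to((.435,.273),60,.012)"
```

```text
t 13.3 pos [0.441  0.2746 0.079 ] yaw 59.9 j6 49 F [-0.5 -0.1  0.6] w 1.0 g 0
  spin -0.1 shift [-4.4 -4.4 67. ]
```

Call:
carry_out:
  increments:
    - {"hand": 1, "offset": [-4, -4.4, 10], "spin": 0}
    - {"hand": 1, "offset": [0, 0, 20], "spin": 0}
    - {"hand": 1, "offset": [0, 0, 20], "spin": 0}
    - {"hand": 1, "offset": [0, 0, 16], "spin": 0}
    - {"hand": 1, "offset": [0, 0, 0], "spin": 0}

```text
time: 13.92
position: [0.4325, 0.2727, 0.0093]
ee_rot: [-0.0, 0.866, 0.499, -0.002]
ft_force: [-0.4, 0.1, -0.1]
gripper_width: 1.001
grip_force: 0.0
```

```bash
python3 -c "
from h import *
to((.435,.273),60,.012)"
```

```text
t 13.93 pos [0.4325 0.2727 0.0093] yaw 59.9 j6 50 F [-0.4  0.1 -0.1] w 1.001 g 0
  spin -0.1 shift [ 1.5  2.  -2.7]
```

Call:
carry_out:
  increments:
    - {"hand": 1, "offset": [1.5, 2, -2], "spin": 0}
    - {"hand": 0.6, "offset": [0, 0, 0], "spin": 0}
    - {"hand": -1, "offset": [0, 0, 0], "spin": 0}
    - {"hand": -1, "offset": [0, 0, 0], "spin": 0}
    - {"hand": -1, "offset": [0, 0, 0], "spin": 0}
  grip_force: 50

```text
time: 14.55
position: [0.4374, 0.2742, 0.0142]
ee_rot: [0.0, 0.866, 0.5, 0.001]
ft_force: [-1.6, -0.8, 5.9]
gripper_width: 0.717
grip_force: 54.6
```

Call:
carry_out:
  increments:
    - {"hand": -1, "offset": [0, 0, -10], "spin": 0}
    - {"hand": -1, "offset": [0, 0, -40], "spin": 0}
    - {"hand": -1, "offset": [0, 0, -50], "spin": 0}
    - {"hand": -1, "offset": [0, 0, -50], "spin": 0}
    - {"hand": -1, "offset": [0, 0, -40], "spin": 0}
    - {"hand": -1, "offset": [0, 0, 0], "spin": 0}
    - {"hand": -1, "offset": [0, 0, 0], "spin": 0}

```text
time: 15.42
position: [0.4355, 0.2736, 0.202]
ee_rot: [-0.0, 0.866, 0.5, -0.001]
ft_force: [-0.6, 0.4, -1.0]
gripper_width: 0.721
grip_force: 54.9
```

```bash
python3 - <<'E'
from h import *
to((.5448,.0459),60,.19)
for n,im in(("top",cams.grab_frame("top")),("scene",cams.grab_frame("scene"))): cv2.imwrite(f"pics/{n}7.png",im[:,:,::-1])
o=get_obs();to((.5448,.0459),60,.19)
S=cv2.imread("pics/scene7.png");c=np.round(proj("scene",[.437,.274,.19])).astype(int);print(c)
g=cv2.cvtColor(S,cv2.COLOR_BGR2GRAY)
print(blobs(np.pad(g[c[1]-5:c[1]+30,c[0]-25:c[0]+25]>120,0),4))
E
```

```text
t 15.43 pos [0.4355 0.2736 0.202 ] yaw 60.0 j6 50 F [-0.6  0.4 -1. ] w 0.721 g 55
  spin -0.0 shift [-142.5  208.5   12. ]
t 15.53 pos [0.4351 0.2734 0.2009] yaw 59.9 j6 50 F [-0.2 -0.  -1.4] w 0.719 g 55
  spin -0.1 shift [-142.2  208.7   10.9]
[354 167]
[([0, 0, 50, 35, 1353], [24.9, 20.3]), ([31, 1, 5, 7, 15], [33.0, 4.0])]
```

Call:
carry_out:
  increments:
    - {"hand": -1, "offset": [-10, 15, 0], "spin": 0}
    - {"hand": -1, "offset": [-22, 32, 0], "spin": 0}
    - {"hand": -1, "offset": [-28, 40, 0], "spin": 0}
    - {"hand": -1, "offset": [-28, 40, 0], "spin": 0}
    - {"hand": -1, "offset": [-28, 40, 0], "spin": 0}
    - {"hand": -1, "offset": [-18, 26, 0], "spin": 0}
    - {"hand": -1, "offset": [-10, 15.6, 0], "spin": 0}
    - {"hand": -1, "offset": [0, 0, 0], "spin": 0}

```text
time: 16.52
position: [0.5448, 0.0437, 0.2022]
ee_rot: [-0.0, 0.867, 0.499, -0.0]
ft_force: [-0.9, -0.0, 0.3]
gripper_width: 0.72
grip_force: 54.8
```

Call:
carry_out:
  increments:
    - {"hand": -1, "offset": [0, 0, 15], "spin": 0}
    - {"hand": -1, "offset": [0, 0, 15], "spin": 0}
    - {"hand": -1, "offset": [0, 0, 0], "spin": 0}
    - {"hand": -1, "offset": [0, 0, 0], "spin": 0}

```text
time: 17.02
position: [0.5446, 0.0451, 0.1727]
ee_rot: [-0.0, 0.866, 0.5, -0.0]
ft_force: [0.3, -0.7, -1.9]
gripper_width: 0.722
grip_force: 54.9
```

```bash
python3 - <<'E'
from h import *
to((.544,.0445),60,.1615)
S=cams.grab_frame("scene")[:,:,::-1].copy();T=cams.grab_frame("top")[:,:,::-1].copy()
cv2.imwrite("pics/scene8.png",S);cv2.imwrite("pics/top8.png",T)
to((.544,.0445),60,.1615)
E
```

```text
t 17.02 pos [0.5446 0.0451 0.1727] yaw 60.0 j6 23 F [ 0.3 -0.7 -1.9] w 0.722 g 55
  spin -0.0 shift [-0.9 -0.2 11.2]
t 17.12 pos [0.5451 0.0449 0.1734] yaw 60.0 j6 23 F [-0.3  0.9 -0.2] w 0.719 g 55
  spin -0.0 shift [-0.9 -0.7 11.9]
```

Call:
carry_out:
  increments:
    - {"hand": -1, "offset": [-0.8, -0.5, 5], "spin": 0}
    - {"hand": -1, "offset": [0, 0, 5], "spin": 0}
    - {"hand": -1, "offset": [0, 0, 0], "spin": 0}

```text
time: 17.5
position: [0.5435, 0.0443, 0.1621]
ee_rot: [-0.0, 0.866, 0.5, -0.001]
ft_force: [0.2, -0.2, -1.3]
gripper_width: 0.72
grip_force: 54.9
```

Call:
carry_out:
  increments:
    - {"hand": -1, "offset": [0, 0, 2], "spin": 0}
    - {"hand": -1, "offset": [0, 0, 2], "spin": 0}
    - {"hand": -1, "offset": [0, 0, 0], "spin": 0}

```text
time: 17.88
position: [0.5438, 0.0443, 0.1586]
ee_rot: [-0.0, 0.866, 0.5, -0.0]
ft_force: [0.9, 0.5, -0.9]
gripper_width: 0.723
grip_force: 54.9
```

Call:
carry_out:
  increments:
    - {"hand": -1, "offset": [0, 0, 2], "spin": 0}
    - {"hand": -1, "offset": [0, 0, 0], "spin": 0}

```text
time: 18.12
position: [0.5438, 0.0443, 0.1566]
ee_rot: [-0.0, 0.866, 0.5, -0.0]
ft_force: [-0.0, -0.7, -0.9]
gripper_width: 0.723
grip_force: 54.9
```

Call:
carry_out:
  increments:
    - {"hand": -1, "offset": [0, 0, 2], "spin": 0}
    - {"hand": -1, "offset": [0, 0, 1], "spin": 0}
    - {"hand": -1, "offset": [0, 0, 0], "spin": 0}

```text
time: 18.5
position: [0.5438, 0.0443, 0.1537]
ee_rot: [-0.0, 0.866, 0.5, -0.0]
ft_force: [0.3, -0.1, -1.2]
gripper_width: 0.719
grip_force: 54.9
```

Call:
carry_out:
  increments:
    - {"hand": -1, "offset": [0, 0, 2], "spin": 0}
    - {"hand": -1, "offset": [0, 0, 0], "spin": 0}

```text
time: 18.75
position: [0.544, 0.0443, 0.1519]
ee_rot: [0.0, 0.866, 0.5, 0.0]
ft_force: [0.0, -0.3, -1.0]
gripper_width: 0.721
grip_force: 54.9
```

Call:
carry_out:
  increments:
    - {"hand": -1, "offset": [0, 0, 1.5], "spin": 0}
    - {"hand": -1, "offset": [0, 0, 0], "spin": 0}

```text
time: 19.0
position: [0.5442, 0.0443, 0.1517]
ee_rot: [0.0, 0.866, 0.5, -0.0]
ft_force: [-3.8, 0.1, 8.0]
gripper_width: 0.721
grip_force: 55.8
```

Call:
carry_out:
  increments:
    - {"hand": -1, "offset": [0, 0, -0.4], "spin": -6}
    - {"hand": -1, "offset": [0, 0, -0.4], "spin": -6}
    - {"hand": -1, "offset": [0, 0, -0.4], "spin": -6}
    - {"hand": -1, "offset": [0, 0, -0.4], "spin": -6}
    - {"hand": -1, "offset": [0, 0, 0], "spin": 0}

```text
time: 19.62
position: [0.5447, 0.0444, 0.1531]
ee_rot: [0.001, 0.744, 0.668, 0.001]
ft_force: [-0.6, 0.7, 6.1]
gripper_width: 0.722
grip_force: 55.5
```

Call:
carry_out:
  increments:
    - {"hand": -1, "offset": [0, 0, -0.2], "spin": -3}
    - {"hand": -1, "offset": [0, 0, -0.2], "spin": -3}
    - {"hand": -1, "offset": [0, 0, 0], "spin": 0}

```text
time: 20.0
position: [0.5448, 0.0441, 0.1531]
ee_rot: [0.001, 0.708, 0.706, 0.001]
ft_force: [1.3, -0.2, 3.8]
gripper_width: 0.72
grip_force: 55.3
```

Call:
carry_out:
  increments:
    - {"hand": -1, "offset": [0, 0, -0.1], "spin": -2}
    - {"hand": -1, "offset": [0, 0, 0], "spin": 0}

```text
time: 20.25
position: [0.5447, 0.0441, 0.1529]
ee_rot: [0.001, 0.695, 0.719, 0.001]
ft_force: [4.1, -0.2, 3.1]
gripper_width: 0.72
grip_force: 55.3
```

Call:
carry_out:
  increments:
    - {"hand": -1, "offset": [0, 0, 0.3], "spin": -1}
    - {"hand": -1, "offset": [0, 0, 0], "spin": 0}

```text
time: 20.5
position: [0.5446, 0.0441, 0.1526]
ee_rot: [0.001, 0.689, 0.725, 0.001]
ft_force: [5.0, -1.2, 4.3]
gripper_width: 0.716
grip_force: 55.4
```

Call:
carry_out:
  increments:
    - {"hand": -1, "offset": [0, 0, 0.2], "spin": -1}
    - {"hand": -1, "offset": [0, 0, 0], "spin": 0}

```text
time: 20.75
position: [0.5436, 0.0445, 0.1514]
ee_rot: [-0.0, 0.682, 0.731, -0.0]
ft_force: [4.0, 0.6, 1.9]
gripper_width: 0.724
grip_force: 55.1
```

Call:
carry_out:
  increments:
    - {"hand": -1, "offset": [0, 0, 0.0], "spin": -1}
    - {"hand": -1, "offset": [0, 0, 0], "spin": 0}

```text
time: 21.0
position: [0.5433, 0.0445, 0.1512]
ee_rot: [-0.001, 0.676, 0.737, -0.0]
ft_force: [2.3, 1.7, 1.0]
gripper_width: 0.719
grip_force: 55.1
```

z fell to .1514 and the force dropped at about 34°, so a line has reached its thread start. I'll follow it down.

Call:
carry_out:
  increments:
    - {"hand": -1, "offset": [0, 0, 1.5], "spin": 0}
    - {"hand": -1, "offset": [0, 0, 1.5], "spin": 0}
    - {"hand": -1, "offset": [0, 0, 0], "spin": 0}

```text
time: 21.38
position: [0.5427, 0.0443, 0.1478]
ee_rot: [-0.001, 0.676, 0.737, -0.001]
ft_force: [-0.3, 0.0, -1.0]
gripper_width: 0.72
grip_force: 54.9
```

Call:
carry_out:
  increments:
    - {"hand": -1, "offset": [0, 0, 1.5], "spin": 0}
    - {"hand": -1, "offset": [0, 0, 1], "spin": 0}
    - {"hand": -1, "offset": [0, 0, 0], "spin": 0}

```text
time: 21.75
position: [0.5437, 0.0442, 0.1464]
ee_rot: [-0.0, 0.676, 0.737, -0.0]
ft_force: [-1.8, -1.0, 2.6]
gripper_width: 0.72
grip_force: 55.2
```

The cap dropped about 7 mm and is seated in the starts. Now I'll screw it forward.

Call:
carry_out:
  increments:
    - {"hand": -1, "offset": [0, 0, 0.4], "spin": 6}
    - {"hand": -1, "offset": [0, 0, 0.5], "spin": 8}
    - {"hand": -1, "offset": [0, 0, 0.5], "spin": 8}
    - {"hand": -1, "offset": [0, 0, 0.5], "spin": 8}
    - {"hand": -1, "offset": [0, 0, 0], "spin": 0}

```text
time: 22.38
position: [0.5439, 0.0443, 0.1442]
ee_rot: [-0.0, 0.843, 0.538, 0.0]
ft_force: [-0.2, -0.5, -0.5]
gripper_width: 0.717
grip_force: 54.9
```

Call:
carry_out:
  increments:
    - {"hand": -1, "offset": [0, 0, 0.5], "spin": 8}
    - {"hand": -1, "offset": [0, 0, 0.5], "spin": 8}
    - {"hand": -1, "offset": [0, 0, 0.5], "spin": 8}
    - {"hand": -1, "offset": [0, 0, 0.5], "spin": 8}
    - {"hand": -1, "offset": [0, 0, 0.5], "spin": 8}
    - {"hand": -1, "offset": [0, 0, 0], "spin": 0}

```text
time: 23.12
position: [0.5439, 0.0443, 0.1418]
ee_rot: [-0.0, 0.976, 0.218, -0.0]
ft_force: [-0.5, 0.1, -0.0]
gripper_width: 0.722
grip_force: 54.9
```

```bash
python3 -c "
from h import *
to((.544,.0445),95-120,.1385);print(get_obs()['ft_torque'].round(2))"
```

```text
t 23.12 pos [0.5439 0.0443 0.1418] yaw 25.1 j6 58 F [-0.5  0.1 -0. ] w 0.722 g 55
  spin 50.1 shift [ 0.  -0.3  3.3]
[ 0.04  0.02 -0.  ]
```

Call:
carry_out:
  increments:
    - {"hand": -1, "offset": [0, 0, 0.5], "spin": 8}
    - {"hand": -1, "offset": [0, 0, 0.5], "spin": 8}
    - {"hand": -1, "offset": [0, 0, 0.5], "spin": 8}
    - {"hand": -1, "offset": [0, 0, 0.4], "spin": 6}
    - {"hand": -1, "offset": [0, 0, 0], "spin": 0}
  grip_force: 90

```text
time: 23.75
position: [0.5448, 0.0441, 0.1411]
ee_rot: [0.0, 0.999, -0.042, 0.001]
ft_force: [0.4, -0.1, 4.0]
gripper_width: 0.709
grip_force: 98.2
```

Call:
carry_out:
  increments:
    - {"hand": -1, "offset": [0, 0, 0.3], "spin": 5}
    - {"hand": -1, "offset": [0, 0, 0.3], "spin": 5}
    - {"hand": -1, "offset": [0, 0, 0.1], "spin": 4}
    - {"hand": -1, "offset": [0, 0, 0], "spin": 0}

```text
time: 24.25
position: [0.5453, 0.0439, 0.1411]
ee_rot: [0.0, 0.987, -0.164, 0.002]
ft_force: [1.0, -1.0, 7.6]
gripper_width: 0.707
grip_force: 98.5
```

```bash
python3 -c "
from h import *
to((.544,.0445),95-120,.1385);print(get_obs()['ft_torque'].round(2))"
```

```text
t 24.25 pos [0.5453 0.0439 0.1411] yaw -18.8 j6 102 F [ 1.  -1.   7.6] w 0.707 g 99
  spin 6.2 shift [-1.4  0.   2.6]
[-0.21 -0.06 -0.05]
```

Call:
carry_out:
  increments:
    - {"hand": -1, "offset": [0, 0, 0], "spin": 3}
    - {"hand": -1, "offset": [0, 0, 0], "spin": 3}
    - {"hand": -1, "offset": [0, 0, 0], "spin": 0}

```text
time: 24.62
position: [0.5454, 0.0436, 0.1411]
ee_rot: [0.001, 0.977, -0.214, 0.002]
ft_force: [0.9, -2.0, 4.8]
gripper_width: 0.706
grip_force: 98.4
```

```bash
python3 -c "
from h import *
to((.544,.0445),95-120,.1385);print(get_obs()['ft_torque'].round(2))
cv2.imwrite('pics/s9.png',cams.grab_frame('scene')[:,:,::-1])"
```

```text
t 24.62 pos [0.5454 0.0436 0.1411] yaw -24.7 j6 107 F [ 0.9 -2.   4.8] w 0.706 g 98
  spin 0.3 shift [-1.6 -0.2  2.6]
[-0.3  -0.08  0.44]
```

Call:
carry_out:
  increments:
    - {"hand": -1, "offset": [0, 0, 0], "spin": 2}
    - {"hand": -1, "offset": [0, 0, 0], "spin": 2}
    - {"hand": -1, "offset": [0, 0, 0], "spin": 0}

```text
time: 25.05
position: [0.5453, 0.0436, 0.141]
ee_rot: [0.001, 0.969, -0.247, 0.002]
ft_force: [1.1, -2.6, 5.6]
gripper_width: 0.714
grip_force: 98.3
```

```bash
python3 -c "
from h import *
to((.544,.0445),95-120,.1385);print(get_obs()['ft_torque'].round(2))"
```

```text
t 25.05 pos [0.5453 0.0436 0.141 ] yaw -28.6 j6 111 F [ 1.1 -2.6  5.6] w 0.714 g 98
  spin -3.6 shift [-1.6 -0.3  2.5]
[-0.42 -0.12  1.07]
```

Call:
carry_out:
  increments:
    - {"hand": -1, "offset": [0, 0, 0], "spin": 2}
    - {"hand": -1, "offset": [0, 0, 0], "spin": 2}
    - {"hand": -1, "offset": [0, 0, 0], "spin": 0}

```text
time: 25.42
position: [0.5454, 0.0435, 0.141]
ee_rot: [0.001, 0.96, -0.28, 0.002]
ft_force: [1.7, -3.4, 5.5]
gripper_width: 0.711
grip_force: 98.3
```

```bash
python3 -c "
from h import *
to((.544,.0445),95-120,.1385);print(get_obs()['ft_torque'].round(2))"
```

```text
t 25.43 pos [0.5454 0.0435 0.141 ] yaw -32.6 j6 115 F [ 1.7 -3.4  5.5] w 0.711 g 98
  spin -7.6 shift [-1.7 -0.4  2.5]
[-0.45 -0.18  1.47]
```

Torque rises firmly, so the cap is tight. I'll release, back off and measure the lines and height.

Call:
carry_out:
  increments:
    - {"hand": 0.7, "offset": [0, 0, -0.5], "spin": 0}
    - {"hand": 1, "offset": [0, 0, 0], "spin": 0}
    - {"hand": 1, "offset": [0, 0, 0], "spin": 0}
    - {"hand": 1, "offset": [0, 0, 0], "spin": 0}
    - {"hand": 1, "offset": [0, 0, -30], "spin": 0}
    - {"hand": 1, "offset": [0, 0, -60], "spin": 0}
    - {"hand": 1, "offset": [0, 0, -20], "spin": 0}
    - {"hand": 1, "offset": [0, 0, 0], "spin": 0}

```text
time: 26.42
position: [0.5447, 0.0442, 0.2514]
ee_rot: [-0.0, 0.959, -0.284, 0.002]
ft_force: [0.4, -0.2, -0.4]
gripper_width: 0.996
grip_force: 0.0
```

Call:
carry_out:
  increments:
    - {"hand": 1, "offset": [20, 55, 0], "spin": 0}
    - {"hand": 1, "offset": [20, 55, 0], "spin": 0}
    - {"hand": 1, "offset": [20, 55, 0], "spin": 0}
    - {"hand": 1, "offset": [20, 55, 0], "spin": 0}
    - {"hand": 1, "offset": [0, 55, 0], "spin": 0}
    - {"hand": 1, "offset": [0, 0, 0], "spin": 0}

```text
time: 27.18
position: [0.4585, -0.2318, 0.2471]
ee_rot: [-0.001, 0.958, -0.287, -0.002]
ft_force: [-0.1, 0.4, -0.1]
gripper_width: 1.0
grip_force: 0.0
```

```bash
cat > m.py <<'E'
from h import *
o=get_obs();print(o['time'],o['position'].round(3))
m=np.array([.544,.0442]);k=6
for n in("top","scene"):
    im=cams.grab_frame(n)[:,:,::-1].copy();cv2.imwrite(f"pics/{n}_m{int(o['time'])}.png",im)
    g=cv2.cvtColor(im,cv2.COLOR_BGR2GRAY);c=np.round(proj(n,[*m,.155])).astype(int);x0,y0=c-18
    big=cv2.resize(g[y0:y0+36,x0:x0+36],None,fx=k,fy=k,interpolation=3);mk=(big<65).astype(np.uint8)
    L=max(cv2.findContours(mk,0,1)[0],key=cv2.contourArea);h=cv2.convexHull(L);e=cv2.fitEllipse(h)
    px=lambda q:((q[0]+.5)/k-.5+x0,(q[1]+.5)/k-.5+y0)
    print(n,"ell",np.round(px(e[0]),1),"axes",np.round(np.array(e[1])/k,1),"box",cv2.boundingRect(h))
    P=plane(n,px(e[0]),.1555 if n=="top" else .147);print(" centre",P.round(4))
    ins=cv2.drawContours(np.zeros_like(mk),[h],-1,1,-1).astype(bool)
    for s,q in blobs(ins&(big>110),60):
        X=plane(n,px(q),.1555)-P;print("  line",np.degrees(np.arctan2(X[1],X[0])).round(1),np.hypot(*X[:2]).round(4))
E
python3 m.py
```

```text
27.175 [ 0.459 -0.232  0.247]
top ell [252.4 186.8] axes [22.1 22.8] box (42, 42, 132, 132)
 centre [0.5431 0.045  0.1555]
  line -43.2 0.0224
  line 70.6 0.0214
  line -162.3 0.0205
scene ell [262.7 190.9] axes [27.  40.5] box (42, 0, 174, 198)
 centre [0.526  0.0492 0.147 ]
  line -122.7 0.0292
  line 156.7 0.0378
  line -117.4 0.0105
  line 39.7 0.0289
  line -31.4 0.0404
```

```bash
python3 -c "
from h import *
print(job.job_done())"
```

```text
the job is handed in; nothing more can be done
None
```

The funnel stands upright in the steel cup and the cap is screwed tight on the jar's neck, released and clear. It turned about 127° forward to 1.5 N m against an expected 114 to 124°, and flush seating was judged from arm height, not seen. I handed the job in at about 27 s; no verdict came back.

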